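# Set and lock the patty press to its gauge puck

### The arm

A 7-joint arm with a two-finger parallel gripper is mounted at the origin on the work surface. World frame = base frame: x ahead of the robot, y to its left, z up, the work surface at z = 0. Lengths are in m, angles in rad, forces in N, time in s.
With the tool pointing down it reaches from about 0.425 to 0.925 m from the base axis. Payload 6.8 kg.
Tool frame: the origin (TCP) lies between the finger pads; the fingertips stand r.tip_reach ahead of it and the grasp point (between the pads) lies 11 mm behind it (r.tip_reach is the distance from the TCP to the fingertips, in m); z points along the fingers, y is the direction in which the jaws open and shut (so a half turn about z gives the same grasp; the last joint's range is limited). The gripper opens to 85 mm and grips with 20 to 120 N. Pads are 22 mm wide; open, the fingers measure 114 mm over their backs; the gripper's body (76 mm by 85 mm) begins 54 mm behind the grasp point. The pads swing forward as they close: fully open they stand 13 mm farther back than shut.
Start: joints at [-1.42, 0.477, 0.022, 1.555, -0.011, 1.109, -0.083], TCP at [0.173, 0.653, 0.239] pointing down, gripper open.
Joint ranges: [-2.96, 2.96], [-0.34, 2.1], [-1.41, 1.46], [0.24, 2.44], [-1.37, 4.51], [0.17, 1.92], [-2.96, 2.96]. Speed limits (rad/s): [2.39, 2.39, 3.14, 3.14, 3.14, 3.14, 3.14].

### API

Orientations are given as a rotation vector (axis times angle).
In Python, from bench import r, eyes, spotter gives the robot as it stands.
- The arm moves only by the tool carry_out, never from a script. Its argument "series" is text: rows parted by semicolons, each of 5 numbers parted by spaces: the shift along the tool's x, y, z in cm, then the turn about the tool's z in rad, then the opening, from 0 (shut) to 1 (fully open). In form: x y z yaw gripper; .... A call has 1 to 8 rows; each row shifts and turns the commanded pose from where the row before left it, along the tool's axes as they then stand; what a row does not reach is not made up. A row lasts 1/8 s, in which the tool goes at most 62.5 mm and 10.7 degrees, less where a joint would pass 70% of its speed; a pose out of reach is approached as far as the arm can. A call with a gripper value outside its range is refused whole. The fingers move at their own pace and stop on an object; "grip_force" is the grip in N (left out, the last holds). Time passes only in rows, so rows that do not move let the fingers close. It gives the time, the measured TCP pose, the force and the opening at its end, in the units of the state.
- r.get_obs(): the state, without advancing time (a new reading comes with each control period).
- eyes.grab_frame(name): name is "scene" or "top" or "wrist"; returns a dict with "color" (480x640x3 uint8, blue, green, red), "intrinsics" (3x3 intrinsics, pixels), "R" (3x3) and "t" (3): a world point X has camera coordinates R X + t; the wrist camera has in their place "T_tool_cam" (4x4, takes a point from camera to tool coordinates, whose origin is the TCP and whose axes are the flange's). Camera axes: x right, y down, z forward; pixel columns grow to the right and rows downward; lengths in m; the calibration is good to about 2 mm. A picture is of the moment at which its call begins: read the wrist's pose just before it. There is no depth.
- r.hand_in(): hands the job in, once; it reports no verdict.
Trained networks look in a picture, given as the dict that the camera call returned (one of the last four; its "shot" number tells which), for a name from the list of things; names that differ only in an ending like _2 or _b are one class to them, and where a whole thing is asked for, a point or a joint stands for the part that bears it (a point fixed in the world has none). Each returns a list of dicts, best first, with "confidence" (0 to 1); they miss things now and then, are a little off and sometimes report something else, mostly with a low value. They report only what shows in the picture. A call takes as long as a camera call. They do not tell look-alikes from the thing itself.
- spotter.search_frame(picture, query): "uv" ([column, row] in pixels, amid what is visible of it).
- spotter.trace(picture, query): "pixels" (480x640 bool, what is visible of it) and "uv" ([column, row] in pixels, amid what is visible of it).
- spotter.mark_of(picture, query): "uv" ([column, row] in pixels: a listed point, or the origin of a listed thing).
The state is a dict: "clock": time; "joints": joint angles; "qvel": joint speeds; "tau": joint torques, N m; "tcp_pos": TCP position; "orientation": TCP orientation; "contact_force": force on the tool from outside, world axes, zero at the start; "moment": the same for the moment, N m; "grip_width": finger opening in m.
Only numpy, scipy, OpenCV 4.12 (cv2) and the standard library are available. Lean on these libraries where they do the work, as an engineer would, in place of code of your own. Each camera call takes 0.05 s, during which the arm holds its last target.

### The job

Set the patty press to the gauge puck lying on its bed: push the plunger down by its black knob until the plate rests on the puck, without crushing it. Then lock the setting: run the jam nut down against the press, clockwise from above by its black crank handle, until it is snug at about 10 N on the handle, well short of the 18 N that would damage it. Leave both pucks, the sauce bottles and the salt jar where they are, and let go at the end.

Things in the scene. Friction and masses are not known exactly. Their poses are not given: they have to be found in the camera images.
- press: Red bench patty press, fixed. Origin on the vertical axis of plunger, spigot and nut, at counter height. Base 20 mm high, steel bed disc 90 mm across, top at 26 mm. Column at +y (80 to 116 mm off) and bridge (60 mm wide, 125 to 150 mm high) carry the fixed threaded boss (dark hexagon 50 mm across up to 158 mm, copper spring washer, threaded spigot 29 mm across up to 184 mm).
- plunger: Steel plunger; origin: centre of the underside of its pressing plate (72 mm across, 8 mm thick), which hangs between bridge and bed. It slides only vertically (60 mm of travel), takes about 3 N to push down and stays where it is left.
- knob_top (a point): Centre of the top of the plunger's black round knob (32 mm across, 18 mm tall) on a 16 mm rod, above the nut; 160 mm above the plate's underside. Push down on it.
- nut_top (a point): Centre of the top of the brass jam nut (40 mm across, 14 mm tall). Its x points to the crank handle. Clockwise moves it down 2.5 mm a turn. 3 to 5 rad to go; how far, and where the crank then points, must be felt. Free drag 0.2 N m (3 N at the handle while turning); on the washer 0.35 N m plus 0.9 N m per rad. Snug: 0.65 N m (10 N); damage: over 1.2 N m (18 N). Stays where left, but for a slight spring-back.
- washer: Copper spring washer, 36 mm across, 2 mm thick, round the spigot's foot under the jam nut; origin at the centre of its underside, 158 mm above the counter. Stiff: tightening the nut flattens it by only 0.4 mm per rad, too little to see; the turning force tells.
- handle (a point): Middle of the crank handle: upright black sleeve 18 mm across, 36 mm tall, spinning freely on its pin (fingers need not turn with it), 65 mm from the nut's axis at the end of a flat brass arm. The sleeve's top is 18 mm above this point, the arm's top 19 mm below it, the nut's top 20 mm below it. Sinks with the nut.
- puck_thin: Orange gauge puck, 60 mm across, 18 mm thick, loose. Origin at the centre of its underside. It lies either on the press bed or on the wooden stand.
- puck_thick: Blue gauge puck, 60 mm across, 28 mm thick, loose. Origin at the centre of its underside. It lies where the orange one does not.
- sauce_red: Red squeeze bottle, 56 mm across, 170 mm tall, standing right of the press; leave alone. Origin at the centre of its underside.
- sauce_yellow: Yellow squeeze bottle like the red one, standing right of the press; leave alone. Origin at the centre of its underside.
- salt_jar: Glass salt jar, 60 mm across, 90 mm tall; leave alone. Origin at the centre of its underside.
There are look-alikes about, which are no part of the job. There is more than one size of the puck_thin; the job needs the middle-sized. What is shaped like the puck_thick but green or purple is not meant.

How it is judged:
By the outcome, as a careful person would: the job done as asked, in the order asked, and still so for the second after the job is handed in, with the robot touching nothing.
It also fails if it takes over 64 s, if anything falls off the work surface, if the arm or the gripper's body presses on something with over 40 N, if the wrist force passes 120 N, or if a joint passes its speed limit or range.

## Working session

There is one attempt and no reset: what is moved stays moved. The work goes in short steps, Python scripts to look and compute and a tool call to move; the robot and the scene stay as the last step left them, time stands still between calls to the robot, and variables do not carry over. Pictures are saved under pics/ and viewed, and the job is handed in when it is done.

Besides the shell and the picture viewer there is one more tool, called after "Request:" in YAML: its name, and indented under it one key for each argument. carry_out: Moves the arm, as the interface text tells. Its arguments: {"type":"object","properties":{"series":{"type":"string"},"grip_force":{"type":"number"}},"required":["series"]}

```bash
ls; mkdir -p pics; python3 - <<'E'
from bench import r, eyes, spotter
import cv2,numpy as np
o=r.get_obs(); print(o, r.tip_reach)
for n in ("scene","top","wrist"):
    p=eyes.grab_frame(n); cv2.imwrite(f"pics/{n}0.png",p["color"]); print(n,{k:v for k,v in p.items() if k!="color"})
    for q in ("press","plunger","knob_top","nut_top","washer","handle","puck_thin","puck_thick","sauce_red","sauce_yellow","salt_jar"):
        print(q,[(np.round(d["uv"]).tolist(),round(d["confidence"],2)) for d in spotter.mark_of(p,q)])
E
```

```text
pics
{'clock': 0.0, 'joints': array([-1.42009802,  0.47779646,  0.0223686 ,  1.55646962, -0.01151528,
        1.10928273, -0.0830883 ]), 'qvel': array([ 1.06608661e-05,  1.91382499e-03,  2.11007906e-03, -1.27721078e-03,
        3.23871061e-04, -6.20463544e-04, -3.57245294e-04]), 'tau': array([ 3.40745892e-04, -5.96439064e+01,  1.60770714e+00, -2.81213075e+01,
        1.23617897e-02,  9.09469934e-03,  3.80202067e-06]), 'tcp_pos': array([0.17262342, 0.65195175, 0.23832103]), 'orientation': array([-4.05371713e-01, -3.11522661e+00,  2.86639975e-03]), 'contact_force': array([-0.356589  , -0.47405616, -0.70493759]), 'moment': array([ 0.00777431, -0.01581668,  0.03021551]), 'grip_width': 0.08526966981639013} 0.008
scene {'intrinsics': array([[581.41518828,   0.        , 318.65668002],
       [  0.        , 581.41518828, 233.03485357],
       [  0.        ,   0.        ,   1.        ]]), 'R': array([[ 0.02476713,  0.99954346,  0.01730502],
       [ 0.75549944, -0.00737827, -0.65510774],
       [-0.65468098,  0.02929907, -0.75533726]]), 't': array([-0.01211728, -0.29113375,  1.63885079]), 'sh
[... 1332 characters left out ...]
r [([479.0, 260.0], 0.75)]
wrist {'intrinsics': array([[345.15167619,   0.        , 321.65453081],
       [  0.        , 345.15167619, 239.94367623],
       [  0.        ,   0.        ,   1.        ]]), 'T_tool_cam': array([[ 1.26499705e-03, -9.51744127e-01, -3.06890072e-01,
         7.82896905e-02],
       [ 9.99999128e-01,  1.32028508e-03,  2.74442711e-05,
         1.46930386e-04],
       [ 3.79062458e-04, -3.06889839e-01,  9.51744968e-01,
        -1.34498818e-01],
       [ 0.00000000e+00,  0.00000000e+00,  0.00000000e+00,
         1.00000000e+00]]), 'shot': 3}
press []
plunger []
knob_top []
nut_top []
washer []
handle []
puck_thin []
puck_thick []
sauce_red []
sauce_yellow []
salt_jar []
```

View pics/scene0.png

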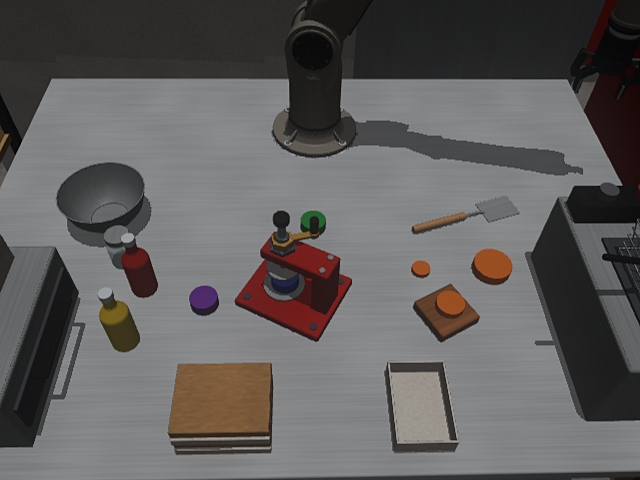

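View pics/top0.png

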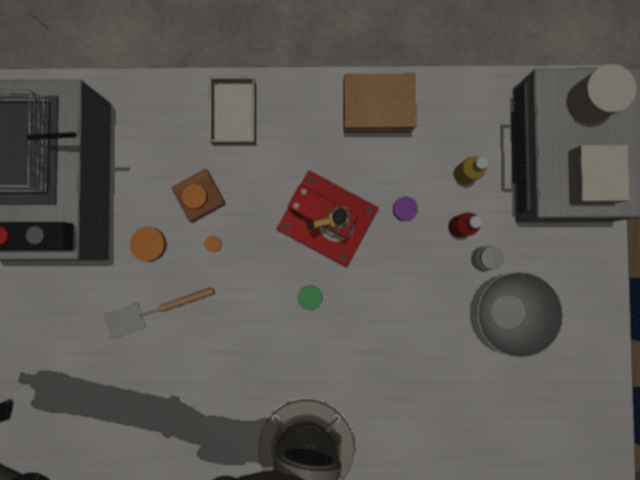

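```bash
python3 - <<'E'
import cv2
a=cv2.imread("pics/scene0.png")[190:340,220:350]
cv2.imwrite("pics/sc_crop.png",cv2.resize(a,None,fx=4,fy=4,interpolation=cv2.INTER_CUBIC))
a=cv2.imread("pics/top0.png")[150:320,260:430]
cv2.imwrite("pics/tp_crop.png",cv2.resize(a,None,fx=3.5,fy=3.5,interpolation=cv2.INTER_CUBIC))
E
```

```text
(no output)
```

View pics/sc_crop.png

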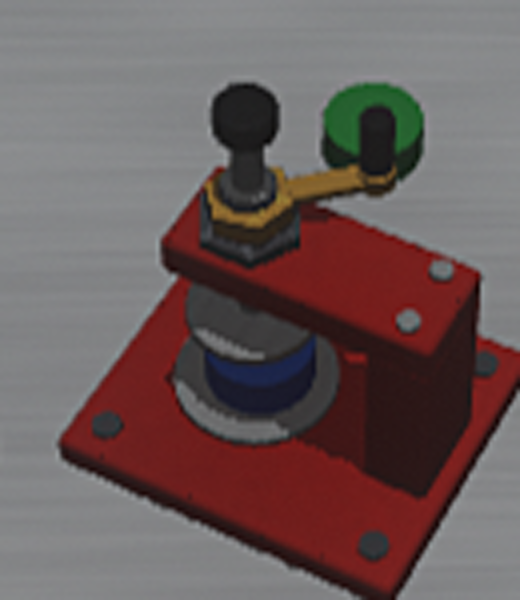

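View pics/tp_crop.png

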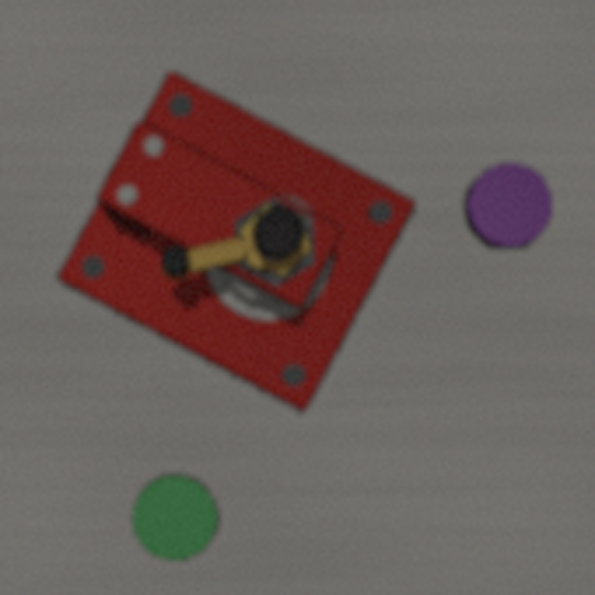

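The blue puck (290,284 in scene) lies on the press bed, the middle orange one (450,303) is on the wooden stand, and green and purple are decoys. The blue puck sets the target: plate at 54 mm, so knob top at about 214 mm. The crank points to +y, slightly toward the robot. I'll triangulate next.

```bash
cat > h.py <<'E'
import numpy as np
from scipy.spatial.transform import Rotation as Ro
def rays(p,uv,obs=None):
    K=p["intrinsics"]; d=np.linalg.inv(K)@np.array([uv[0],uv[1],1.])
    if "R" in p: c=-p["R"].T@p["t"]; d=p["R"].T@d
    else:
        T=p["T_tool_cam"]; Rw=Ro.from_rotvec(obs["orientation"]).as_matrix()
        c=Rw@T[:3,3]+obs["tcp_pos"]; d=Rw@T[:3,:3]@d
    return c,d/np.linalg.norm(d)
def tri(rs):
    A=np.zeros((3,3));b=np.zeros(3)
    for c,d in rs:
        P=np.eye(3)-np.outer(d,d);A+=P;b+=P@c
    X=np.linalg.solve(A,b); return X,[np.linalg.norm((np.eye(3)-np.outer(d,d))@(X-c))*1000 for c,d in rs]
def atz(p,uv,z,obs=None):
    c,d=rays(p,uv,obs); return c+d*(z-c[2])/d[2]
def proj(p,X,obs=None):
    if "R" in p: x=p["R"]@X+p["t"]
    else:
        T=p["T_tool_cam"]; Rw=Ro.from_rotvec(obs["orientation"]).as_matrix()
        x=T[:3,:3].T@(Rw.T@(X-obs["tcp_pos"])-T[:3,3])
    x=p["intrinsics"]@x; return x[:2]/x[2]
def totool(obs,dw): return Ro.from_rotvec(obs["orientation"]).as_matrix().T@np.asarray(dw)
E
python3 - <<'E'
from bench import r, eyes, spotter
from h import *
s=eyes.grab_frame("scene"); t=eyes.grab_frame("top")
for q,a,b in (("knob",(281.3,214.5),(339.5,216.5)),("nut",(282,238),(338,219)),("handletop",(314.3,217.5),(310.5,224.5))):
    print(q,tri([rays(s,a),rays(t,b)]))
print(atz(s,(281.5,285),.026),atz(s,(282,240),.1755), atz(s,(314.3,217.5),.214),atz(t,(310.5,224.5),.214),atz(t,(339.5,216.5),.23))
# bolts on base z .02 in top crop
for c in((180,105),(380,212),(93,267),(293,375)): print(atz(t,(260+c[0]/3.5,150+c[1]/3.5),.022))
o=r.get_obs();print(totool(o,[1,0,0]),totool(o,[0,1,0]))
E
```

```text
knob (array([ 0.54540971, -0.07645165,  0.23893355]), [np.float64(0.27407265802453973), np.float64(0.27407265802451936)])
nut (array([ 0.54528271, -0.07641872,  0.17028951]), [np.float64(0.51728868844047), np.float64(0.517288688440485)])
handletop (array([ 0.53047342, -0.01427855,  0.21359942]), [np.float64(1.088757999055071), np.float64(1.0887579990550729)])
[ 0.5553536  -0.08221486  0.026     ] [ 0.55487264 -0.07662046  0.1755    ] [ 0.53084883 -0.01320162  0.214     ] [ 0.53042515 -0.01537151  0.214     ] [ 0.5461169  -0.07705528  0.23      ]
[ 0.65319656 -0.01593742  0.022     ]
[ 0.57683476 -0.15631847  0.022     ]
[0.53888098 0.04562531 0.022     ]
[ 0.46252088 -0.09447546  0.022     ]
[-9.66692687e-01  2.55939934e-01 -5.40149680e-06] [2.55939933e-01 9.66692686e-01 4.11076061e-05]
```

Request:
carry_out:
  series: "-2 -3 -2 0 1;-3.5 -3.9 -2 0 1;-3.5 -3.9 -2 0 1;-3.5 -3.9 -1 0 1;-3.5 -3.9 -1 0 1;-3.5 -3.9 -1 0 0;-3.5 -3.9 0 0 0;-3.5 -3.9 0 0 0"
  grip_force: 30

```text
clock: 2.9
tcp_pos: [0.3521, 0.2902, 0.3298]
orientation: [0.405, 3.115, 0.002]
contact_force: [0.4, -0.3, 0.3]
grip_width: 0.032
```

Request:
carry_out:
  series: "-3.5 -3.9 0 0 0;-3.5 -3.9 0 0 0;-3.5 -3.9 0 0 0;-3.5 -3.9 0 0 0;-3.5 -3.9 0 0 0;-3.5 -3.9 0 0 0;-3.5 -3.9 0 0 0;-3.5 -3.9 0 0 0"

```text
clock: 3.9
tcp_pos: [0.5429, -0.0828, 0.3296]
orientation: [0.404, 3.115, 0.001]
contact_force: [0.5, 1.1, -0.0]
grip_width: 0.0002
```

```bash
python3 - <<'E'
from bench import r, eyes, spotter
from h import *; import cv2
o=r.get_obs(); p=eyes.grab_frame("wrist"); cv2.imwrite("pics/w1.png",p["color"])
print(o["clock"],o["tcp_pos"],o["orientation"],o["contact_force"],o["grip_width"],o["joints"])
for q in ("knob_top","nut_top","handle"):
    print(q,[(d["uv"],d["confidence"]) for d in spotter.mark_of(p,q)])
print(proj(p,np.array([.5454,-.0765,.239]),o),proj(p,np.array([.5305,-.0143,.2136]),o))
d=np.array([.5454,-.0765,.33])-o["tcp_pos"]; print("tool delta cm",totool(o,d)*100)
E
```

```text
3.9 [ 0.5428659  -0.08281688  0.32962303] [4.04308583e-01 3.11466139e+00 8.51554141e-04] [ 0.47574548  1.09984487 -0.01949824] 0.0002434082756653483 [-0.50573926  0.21109271  0.64944005  1.77793669 -0.13711732  1.19703558
  1.49578197]
knob_top [([334.5, 250.3], 0.89)]
nut_top [([332.2, 229.1], 0.98), ([146.1, 322.5], 0.49)]
handle [([402.2, 202.0], 0.72)]
[331.11095189 248.8660384 ] [407.32587428 198.5365392 ]
tool delta cm [-0.0837591   0.67547586 -0.03720348]
```

View pics/w1.png

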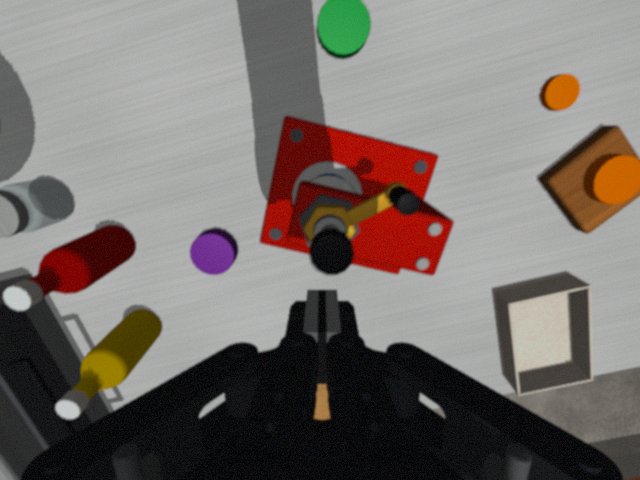

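Request:
carry_out:
  series: "-0.1 0.65 2 0 0;0 0 3 0 0;0 0 1.5 0 0;0 0 0.5 0 0;0 0 0 0 0;0 0 0 0 0"

```text
clock: 4.85
tcp_pos: [0.5454, -0.0755, 0.2602]
orientation: [0.405, 3.114, 0.001]
contact_force: [-0.2, -1.2, 0.5]
grip_width: -0.0003
```

```bash
cat > st.py <<'E'
from bench import r, eyes, spotter
from h import *
o=r.get_obs(); print(o["clock"],o["tcp_pos"],o["orientation"],o["contact_force"],o["moment"],o["grip_width"])
E
python3 st.py; python3 - <<'E'
from bench import r, eyes, spotter
import cv2
p=eyes.grab_frame("scene")["color"][170:340,220:350]
cv2.imwrite("pics/s2.png",cv2.resize(p,None,fx=3.5,fy=3.5,interpolation=cv2.INTER_CUBIC))
E
```

```text
4.85 [ 0.5453685  -0.07551314  0.2602273 ] [4.05319663e-01 3.11376000e+00 6.57539669e-04] [-0.20145239 -1.22279449  0.5064988 ] [0.02541675 0.04238257 0.0123292 ] -0.00029790107232791877
```

View pics/s2.png

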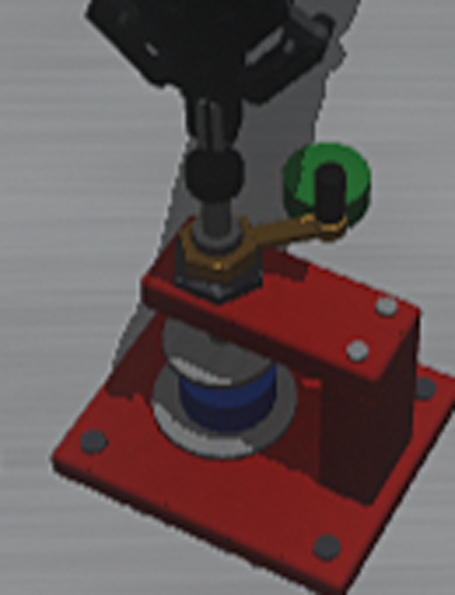

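The fingers are centred over the knob, with the blue puck under the plate. Now pressing.

Request:
carry_out:
  series: "0 0 0.8 0 0;0 0 0.4 0 0;0 0 0.2 0 0;0 0 0.2 0 0;0 0 0.2 0 0;0 0 0 0 0"

```text
clock: 5.65
tcp_pos: [0.5449, -0.0755, 0.2411]
orientation: [0.405, 3.115, -0.0]
contact_force: [0.4, -1.2, 0.1]
grip_width: 0.0002
```

Request:
carry_out:
  series: "0 0 0.2 0 0;0 0 0.2 0 0;0 0 0.2 0 0;0 0 0.2 0 0;0 0 0 0 0"

```text
clock: 6.28
tcp_pos: [0.5449, -0.0755, 0.2331]
orientation: [0.405, 3.115, -0.0]
contact_force: [0.6, -1.0, 0.9]
grip_width: -0.0
```

```bash
python3 - <<'E'
from bench import r, eyes, spotter
import cv2
p=eyes.grab_frame("scene")["color"][170:340,220:350]
cv2.imwrite("pics/s3.png",cv2.resize(p,None,fx=3.5,fy=3.5,interpolation=cv2.INTER_CUBIC))
E
```

```text
(no output)
```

View pics/s3.png

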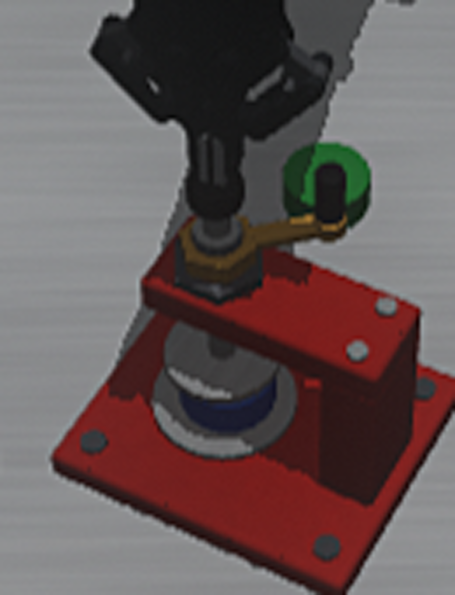

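The plate has moved down and a gap remains. I'll continue in finer steps.

Request:
carry_out:
  series: "0 0 0.2 0 0;0 0 0.2 0 0;0 0 0.1 0 0;0 0 0.1 0 0"

```text
clock: 6.82
tcp_pos: [0.5448, -0.0754, 0.2273]
orientation: [0.405, 3.115, 0.0]
contact_force: [-1.0, 0.1, 3.6]
grip_width: 0.0002
```

Request:
carry_out:
  series: "0 0 0.1 0 0;0 0 0 0 0"

```text
clock: 7.08
tcp_pos: [0.5448, -0.0754, 0.2261]
orientation: [0.405, 3.115, -0.0]
contact_force: [-0.4, 0.7, 1.0]
grip_width: -0.0002
```

Request:
carry_out:
  series: "0 0 0.1 0 0;0 0 0 0 0"

```text
clock: 7.32
tcp_pos: [0.5448, -0.0754, 0.2252]
orientation: [0.405, 3.115, -0.0]
contact_force: [0.6, -0.3, 1.3]
grip_width: 0.0
```

Request:
carry_out:
  series: "0 0 0.1 0 0;0 0 0 0 0"

```text
clock: 7.58
tcp_pos: [0.5448, -0.0754, 0.2242]
orientation: [0.405, 3.115, -0.0]
contact_force: [0.3, 0.1, 1.7]
grip_width: -0.0002
```

Request:
carry_out:
  series: "0 0 0.1 0 0;0 0 0 0 0"

```text
clock: 7.82
tcp_pos: [0.5448, -0.0755, 0.2232]
orientation: [0.405, 3.115, -0.0]
contact_force: [-0.6, -0.6, 1.6]
grip_width: 0.0002
```

Request:
carry_out:
  series: "0 0 0.05 0 0;0 0 0 0 0"

```text
clock: 8.07
tcp_pos: [0.5448, -0.0754, 0.2228]
orientation: [0.405, 3.115, -0.0]
contact_force: [0.5, -0.0, 2.3]
grip_width: -0.0001
```

Request:
carry_out:
  series: "0 0 0.05 0 0;0 0 0 0 0"

```text
clock: 8.32
tcp_pos: [0.5449, -0.0754, 0.2223]
orientation: [0.405, 3.115, -0.0]
contact_force: [0.4, 0.8, 3.1]
grip_width: -0.0004
```

Request:
carry_out:
  series: "0 0 0.04 0 0;0 0 0 0 0"

```text
clock: 8.57
tcp_pos: [0.5448, -0.0755, 0.2221]
orientation: [0.405, 3.115, 0.0]
contact_force: [-1.3, -0.0, 4.7]
grip_width: 0.0002
```

Request:
carry_out:
  series: "0 0 0.04 0 0;0 0 0 0 0"

```text
clock: 8.82
tcp_pos: [0.5449, -0.0755, 0.2221]
orientation: [0.406, 3.115, 0.001]
contact_force: [-1.8, 0.1, 8.5]
grip_width: 0.0001
```

The plate rests on the puck: the tool stopped at 0.2221 (tips at 0.2141) with 8.5 N. I'll lift off, move over the handle and check.

Request:
carry_out:
  series: "0 0 -0.5 0 0;0 0 -2.5 0 0;0 0 -3 0 0.4;0 0 -2 0 0.4;1.5 2.8 0 0 0.4;1.5 2.8 0 0 0.4;0 0 0 0 0.4;0 0 0 0 0.4"

```text
clock: 9.82
tcp_pos: [0.53, -0.0142, 0.3014]
orientation: [-0.406, -3.115, 0.001]
contact_force: [-0.3, -0.2, 0.3]
grip_width: 0.0339
```

```bash
python3 st.py; python3 - <<'E'
from bench import r, eyes, spotter
from h import *
import cv2
o=r.get_obs(); w=eyes.grab_frame("wrist"); cv2.imwrite("pics/w4.png",w["color"])
for q in ("knob_top","nut_top","handle"):
    print(q,[(d["uv"],d["confidence"]) for d in spotter.mark_of(w,q)])
for X in ([.545,-.0763,.214],[.545,-.0763,.176],[.5305,-.0145,.2136]): print(proj(w,np.array(X),o))
p=eyes.grab_frame("scene")["color"][170:340,220:350]
cv2.imwrite("pics/s4.png",cv2.resize(p,None,fx=3.5,fy=3.5,interpolation=cv2.INTER_CUBIC))
E
```

```text
9.825 [ 0.53002977 -0.01415266  0.30138173] [-4.05697231e-01 -3.11504135e+00  7.82062047e-04] [-0.2754453  -0.18188097  0.27071365] [ 0.05954407 -0.0049759  -0.0187309 ] 0.033943712708621884
knob_top [([240.1, 292.8], 0.75)]
nut_top [([256.6, 275.1], 0.77), ([569.3, 202.2], 0.23)]
handle [([323.4, 247.7], 0.56), ([568.5, 202.0], 0.21)]
[242.0619012  289.72763185]
[252.35895847 268.98286904]
[321.16903556 249.93926841]
```

View pics/s4.png

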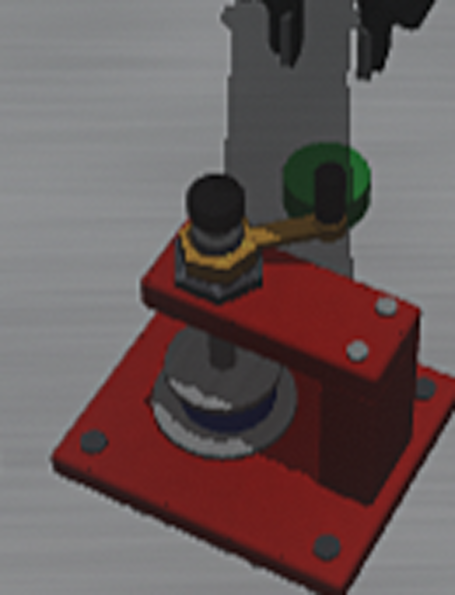

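View pics/w4.png

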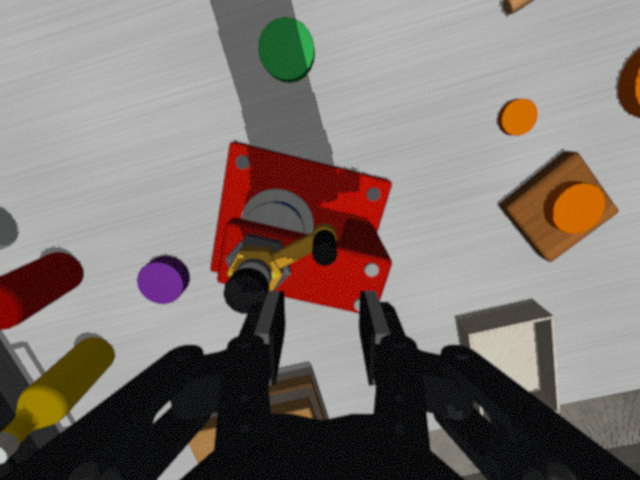

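The plate rests on the puck with no gap. The crank handle is at (324,247) in the wrist view, between the jaws. Descending onto it.

Request:
carry_out:
  series: "0 0.1 3 0 0.4;0 0 3 0 0.4;0 0 2.5 0 0.4;0 0 1.5 0 0.4;0 0 0.6 0 0.4;0 0 0.5 0 0.4;0 0 0 0 0.4"
  grip_force: 20

```text
clock: 10.95
tcp_pos: [0.5306, -0.0127, 0.1908]
orientation: [0.405, 3.115, 0.0]
contact_force: [0.2, -0.1, 0.2]
grip_width: 0.0339
```

```bash
python3 st.py; python3 - <<'E'
from bench import r, eyes, spotter
from h import *
import cv2
w=eyes.grab_frame("wrist"); cv2.imwrite("pics/w5.png",w["color"])
p=eyes.grab_frame("scene")["color"][170:340,220:350]
cv2.imwrite("pics/s5.png",cv2.resize(p,None,fx=3.5,fy=3.5,interpolation=cv2.INTER_CUBIC))
E
```

```text
10.95 [ 0.53063953 -0.01266992  0.19077888] [4.05399630e-01 3.11486417e+00 3.36030965e-04] [ 0.24965229 -0.14471546  0.19187807] [-0.02201864  0.01591912  0.04475531] 0.03391085298605238
```

View pics/s5.png

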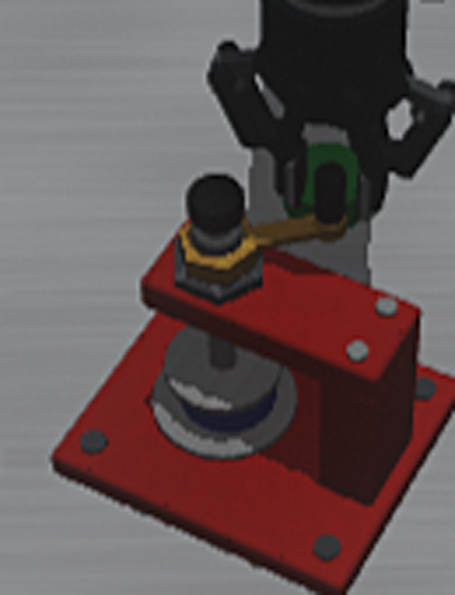

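View pics/w5.png

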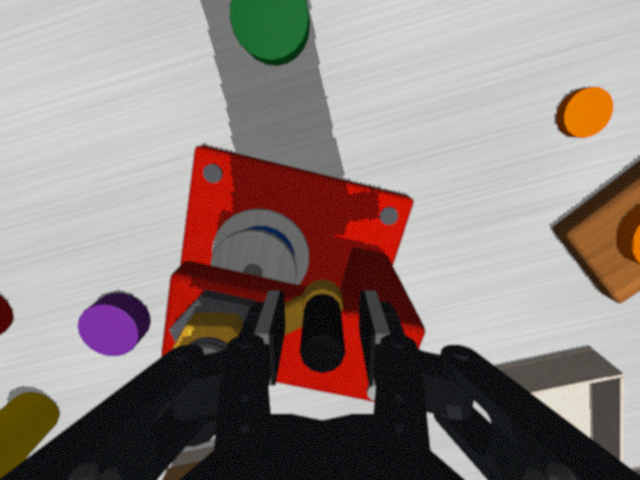

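Request:
carry_out:
  series: "0 0 0 0 0.2;0 0 0 0 0.15;0 0 0 0 0;0 0 0 0 0;0 0 0 0 0;0 0 0 0 0"

```text
clock: 11.8
tcp_pos: [0.5307, -0.0124, 0.1907]
orientation: [0.405, 3.115, 0.001]
contact_force: [-0.5, 1.6, 4.5]
grip_width: 0.0173
```

```bash
python3 st.py; python3 - <<'E'
from bench import r, eyes, spotter
from h import *
import cv2
w=eyes.grab_frame("wrist"); cv2.imwrite("pics/w6.png",w["color"][200:480,120:520])
E
```

```text
11.8 [ 0.53066064 -0.01244678  0.19066763] [4.04991164e-01 3.11491531e+00 5.19096564e-04] [-0.51894515  1.58016234  4.47876485] [0.19378757 0.00302513 0.02219787] 0.01730626865631193
```

View pics/w6.png

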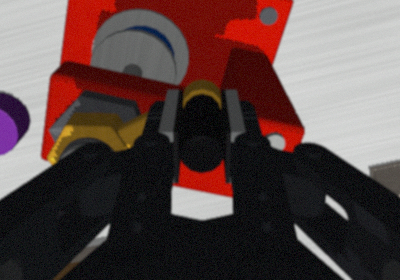

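```bash
cat > steps.py <<'E'
import sys
from bench import r
from h import *
C=np.array([.545,-.0763]); R=.0652
if len(sys.argv)>3: C=np.array([float(sys.argv[3]),float(sys.argv[4])]); R=float(sys.argv[5])
n=int(sys.argv[1]); dth=float(sys.argv[2])
o=r.get_obs(); p=o["tcp_pos"][:2]; v=p-C; th=np.arctan2(v[1],v[0]); f=o["contact_force"]
ur=np.array([np.cos(th),np.sin(th)]); tc=np.array([ur[1],-ur[0]])
print("t",o["clock"],"th",round(th,3),"rad",round(np.hypot(*v)*1000,2),"z",round(o["tcp_pos"][2],4),"F rad/tan_cw/z",np.round([f[:2]@ur,f[:2]@tc,f[2]],1),"ori",np.round(o["orientation"],3),"j7",round(o["joints"][6],2),"w",round(o["grip_width"],4))
prev=np.zeros(2)
for i in range(1,n+1):
    a=th-dth*i; q=C+R*np.array([np.cos(a),np.sin(a)])
    t=totool(o,[*(q-p),0])[:2]*100; print(np.round(t-prev,2),end=" "); prev=np.round(t-prev,2)+prev
E
python3 steps.py 8 0.15
```

```text
t 11.85 th 1.792 rad 65.43 z 0.1906 F rad/tan_cw/z [1.8 1.1 4.1] ori [4.050e-01 3.115e+00 1.000e-03] j7 1.44 w 0.0174
[-0.91  0.36] [-0.94  0.25] [-0.98  0.1 ] [-0.97 -0.04] [-0.96 -0.19] [-0.92 -0.33] [-0.86 -0.46] [-0.78 -0.59]
```

Request:
carry_out:
  series: "-0.45 0.2 0 0 0;-0.46 0.16 0 0 0;-0.47 0.14 0 0 0;-0.47 0.11 0 0 0"

```text
clock: 12.35
tcp_pos: [0.5493, -0.0107, 0.1904]
orientation: [-0.404, -3.113, -0.001]
contact_force: [-3.0, 2.6, 6.4]
grip_width: 0.0174
```

```bash
python3 steps.py 8 0.12
```

```text
t 12.35 th 1.505 rad 65.7 z 0.1904 F rad/tan_cw/z [ 2.4 -3.2  6.4] ori [-4.040e-01 -3.113e+00 -1.000e-03] j7 1.46 w 0.0174
[-0.78  0.05] [-0.79  0.01] [-0.77 -0.08] [-0.77 -0.18] [-0.73 -0.26] [-0.7  -0.35] [-0.65 -0.44] [-0.59 -0.51]
```

Request:
carry_out:
  series: "-0.78 0.08 -0.03 0 0;-0.79 0.0 -0.02 0 0;-0.77 -0.08 0 0 0;-0.77 -0.18 0 0 0;-0.73 -0.26 0 0 0;-0.7 -0.35 0 0 0;-0.65 -0.44 0 0 0"

```text
clock: 13.22
tcp_pos: [0.5975, -0.0365, 0.1908]
orientation: [0.405, 3.115, 0.001]
contact_force: [0.3, 4.8, 0.3]
grip_width: 0.0174
```

```bash
python3 steps.py 8 0.12
```

```text
t 13.225 th 0.649 rad 65.86 z 0.1908 F rad/tan_cw/z [ 3.2 -3.7  0.3] ori [4.050e-01 3.115e+00 1.000e-03] j7 1.53 w 0.0174
[-0.55 -0.57] [-0.52 -0.58] [-0.44 -0.65] [-0.37 -0.69] [-0.28 -0.73] [-0.19 -0.75] [-0.1  -0.78] [-0.01 -0.78]
```

Request:
carry_out:
  series: "-0.58 -0.55 0 0 0;-0.52 -0.58 0 0 0;-0.44 -0.65 0 0 0;-0.37 -0.69 0.01 0 0;-0.28 -0.73 0.01 0 0;-0.19 -0.75 0 0 0;-0.1 -0.78 0.01 0 0"

```text
clock: 14.1
tcp_pos: [0.6091, -0.0896, 0.1908]
orientation: [0.406, 3.114, -0.001]
contact_force: [3.5, 2.5, -0.5]
grip_width: 0.0172
```

```bash
python3 steps.py 8 0.08
```

```text
t 14.1 th -0.205 rad 65.46 z 0.1908 F rad/tan_cw/z [ 2.9 -3.1 -0.5] ori [ 4.060e-01  3.114e+00 -1.000e-03] j7 1.62 w 0.0172
[ 0.02 -0.52] [ 0.03 -0.52] [ 0.08 -0.52] [ 0.12 -0.51] [ 0.15 -0.49] [ 0.2  -0.49] [ 0.23 -0.46] [ 0.28 -0.45]
```

Request:
carry_out:
  series: "0.0 -0.52 0.01 0 0;0.03 -0.52 0 0 0;0.08 -0.52 0 0 0;0.12 -0.51 0.01 0 0;0.15 -0.49 0 0 0;0.2 -0.49 0 0 0;0.23 -0.46 0.01 0 0;0.28 -0.45 0 0 0"

```text
clock: 15.1
tcp_pos: [0.5879, -0.1249, 0.1905]
orientation: [0.406, 3.115, -0.001]
contact_force: [5.0, -0.1, -1.3]
grip_width: 0.0175
```

```bash
python3 steps.py 6 0.06
```

```text
t 15.1 th -0.848 rad 64.81 z 0.1905 F rad/tan_cw/z [ 3.4 -3.7 -1.3] ori [ 4.060e-01  3.115e+00 -1.000e-03] j7 1.68 w 0.0175
[ 0.19 -0.34] [ 0.25 -0.3 ] [ 0.26 -0.29] [ 0.28 -0.28] [ 0.3  -0.25] [ 0.31 -0.24]
```

Request:
carry_out:
  series: "0.21 -0.32 0.01 0 0;0.25 -0.3 0 0 0;0.26 -0.29 0 0 0;0.28 -0.28 0.01 0 0;0.3 -0.25 0 0 0"

```text
clock: 15.72
tcp_pos: [0.5715, -0.1352, 0.1902]
orientation: [-0.406, -3.115, 0.0]
contact_force: [3.4, -1.7, 0.3]
grip_width: 0.0169
```

```bash
python3 steps.py 6 0.06
```

```text
t 15.725 th -1.147 rad 64.56 z 0.1902 F rad/tan_cw/z [ 2.9 -2.4  0.3] ori [-0.406 -3.115  0.   ] j7 1.7 w 0.0169
[ 0.27 -0.29] [ 0.32 -0.22] [ 0.34 -0.19] [ 0.35 -0.18] [ 0.36 -0.16] [ 0.37 -0.13]
```

Request:
carry_out:
  series: "0.31 -0.24 0.01 0 0;0.32 -0.22 0 0 0;0.34 -0.19 0 0 0;0.35 -0.18 0.01 0 0"

```text
clock: 16.23
tcp_pos: [0.5566, -0.1397, 0.19]
orientation: [-0.406, -3.115, 0.0]
contact_force: [3.7, -2.7, 0.2]
grip_width: 0.0175
```

```bash
python3 steps.py 6 0.06 .545 -.0758 .065
```

```text
t 16.225 th -1.391 rad 64.94 z 0.19 F rad/tan_cw/z [ 3.3 -3.1  0.2] ori [-0.406 -3.115  0.   ] j7 1.71 w 0.0175
[ 0.36 -0.16] [ 0.36 -0.13] [ 0.38 -0.11] [ 0.38 -0.09] [ 0.38 -0.07] [ 0.39 -0.04]
```

Request:
carry_out:
  series: "0.36 -0.16 0.01 0 0;0.36 -0.13 0 0 0;0.38 -0.11 0 0 0;0.38 -0.09 0.01 0 0"

```text
clock: 16.73
tcp_pos: [0.541, -0.1404, 0.1898]
orientation: [-0.405, -3.115, -0.0]
contact_force: [2.0, -2.0, 0.8]
grip_width: 0.0167
```

```bash
python3 steps.py 6 0.06 .545 -.0758 .065
```

```text
t 16.725 th -1.632 rad 64.76 z 0.1898 F rad/tan_cw/z [ 1.9 -2.1  0.8] ori [-0.405 -3.115 -0.   ] j7 1.71 w 0.0167
[ 0.38 -0.09] [ 0.39 -0.04] [ 0.39 -0.02] [0.39 0.01] [0.39 0.03] [0.38 0.05]
```

Request:
carry_out:
  series: "0.39 -0.06 0.01 0 0;0.39 -0.04 0 0 0;0.39 -0.02 0 0 0;0.39 0.01 0.01 0 0"

```text
clock: 17.23
tcp_pos: [0.5271, -0.1378, 0.19]
orientation: [0.405, 3.112, -0.001]
contact_force: [7.2, -4.7, -1.7]
grip_width: 0.0172
```

```bash
python3 steps.py 6 0.06 .545 -.0758 .065
```

```text
t 17.225 th -1.852 rad 64.55 z 0.19 F rad/tan_cw/z [ 2.5 -8.2 -1.7] ori [ 4.050e-01  3.112e+00 -1.000e-03] j7 1.7 w 0.0172
[ 0.39 -0.02] [0.39 0.04] [0.38 0.07] [0.38 0.09] [0.37 0.11] [0.37 0.13]
```

The washer has been reached: the tangential force is up from 3 N to 8 N. I'll hold briefly and read again.

Request:
carry_out:
  series: "0 0 0 0 0;0 0 0 0 0"

```text
clock: 17.48
tcp_pos: [0.5268, -0.1377, 0.1899]
orientation: [0.405, 3.113, -0.001]
contact_force: [4.4, -3.9, -1.8]
grip_width: 0.0173
```

```bash
for i in 1 2 ; do python3 steps.py 3 0.03 .545 -.0758 .065; done
```

```text
t 17.475 th -1.857 rad 64.56 z 0.1899 F rad/tan_cw/z [ 2.5 -5.3 -1.8] ori [ 4.050e-01  3.113e+00 -1.000e-03] j7 1.7 w 0.0173
[ 0.2  -0.04] [0.19 0.02] [0.19 0.02] t 17.475 th -1.857 rad 64.56 z 0.1899 F rad/tan_cw/z [ 2.5 -5.3 -1.8] ori [ 4.050e-01  3.113e+00 -1.000e-03] j7 1.7 w 0.0173
[ 0.2  -0.04] [0.19 0.02] [0.19 0.02]
```

Request:
carry_out:
  series: "0.19 0.01 0 0 0;0.19 0.02 0 0 0"

```text
clock: 17.73
tcp_pos: [0.5237, -0.1367, 0.19]
orientation: [0.405, 3.112, -0.001]
contact_force: [7.6, -3.3, -2.3]
grip_width: 0.0174
```

```bash
python3 steps.py 3 0.03 .545 -.0758 .065
```

```text
t 17.725 th -1.907 rad 64.49 z 0.19 F rad/tan_cw/z [ 0.6 -8.3 -2.3] ori [ 4.050e-01  3.112e+00 -1.000e-03] j7 1.69 w 0.0174
[ 0.2  -0.03] [0.19 0.02] [0.19 0.03]
```

Request:
carry_out:
  series: "0.19 0.03 0 0 0"

```text
clock: 17.85
tcp_pos: [0.522, -0.136, 0.19]
orientation: [0.405, 3.112, -0.002]
contact_force: [7.6, -4.2, -1.7]
grip_width: 0.0175
```

```bash
python3 steps.py 3 0.03 .545 -.0758 .065
```

```text
t 17.85 th -1.935 rad 64.45 z 0.19 F rad/tan_cw/z [ 1.2 -8.6 -1.7] ori [ 4.050e-01  3.112e+00 -2.000e-03] j7 1.69 w 0.0175
[ 0.2  -0.03] [0.19 0.03] [0.19 0.03]
```

Request:
carry_out:
  series: "0.19 0.04 0 0 0"

```text
clock: 17.98
tcp_pos: [0.5204, -0.1353, 0.1901]
orientation: [0.405, 3.112, -0.002]
contact_force: [7.9, -5.4, -2.1]
grip_width: 0.0176
```

```bash
python3 steps.py 3 0.03 .545 -.0758 .065
```

```text
t 17.975 th -1.963 rad 64.41 z 0.1901 F rad/tan_cw/z [ 2.  -9.4 -2.1] ori [ 4.050e-01  3.112e+00 -2.000e-03] j7 1.69 w 0.0176
[ 0.2  -0.03] [0.19 0.03] [0.19 0.05]
```

Request:
carry_out:
  series: "0.19 0.05 0 0 0"

```text
clock: 18.1
tcp_pos: [0.5187, -0.1345, 0.1901]
orientation: [0.405, 3.111, -0.002]
contact_force: [7.2, -5.9, -3.2]
grip_width: 0.0171
```

```bash
python3 steps.py 3 0.03 .545 -.0758 .065
```

```text
t 18.1 th -1.992 rad 64.38 z 0.1901 F rad/tan_cw/z [ 2.4 -8.9 -3.2] ori [ 4.050e-01  3.111e+00 -2.000e-03] j7 1.69 w 0.0171
[ 0.2  -0.03] [0.19 0.04] [0.19 0.05]
```

Request:
carry_out:
  series: "0.19 0.05 0 0 0"

```text
clock: 18.23
tcp_pos: [0.517, -0.1337, 0.1901]
orientation: [0.405, 3.111, -0.003]
contact_force: [8.2, -6.4, -2.6]
grip_width: 0.0175
```

```bash
python3 steps.py 3 0.03 .545 -.0758 .065
```

```text
t 18.225 th -2.021 rad 64.34 z 0.1901 F rad/tan_cw/z [  2.2 -10.2  -2.6] ori [ 4.050e-01  3.111e+00 -3.000e-03] j7 1.68 w 0.0175
[ 0.2  -0.03] [0.19 0.05] [0.19 0.05]
```

Request:
carry_out:
  series: "0.19 0.05 0 0 0"

```text
clock: 18.35
tcp_pos: [0.5153, -0.1329, 0.1901]
orientation: [0.405, 3.111, -0.003]
contact_force: [8.2, -6.5, -3.5]
grip_width: 0.0176
```

```bash
python3 steps.py 3 0.03 .545 -.0758 .065
```

```text
t 18.35 th -2.05 rad 64.32 z 0.1901 F rad/tan_cw/z [  2.  -10.3  -3.5] ori [ 4.050e-01  3.111e+00 -3.000e-03] j7 1.68 w 0.0176
[ 0.2  -0.02] [0.19 0.05] [0.19 0.06]
```

Request:
carry_out:
  series: "0.18 0.06 0 0 0"

```text
clock: 18.48
tcp_pos: [0.5138, -0.132, 0.1901]
orientation: [0.406, 3.111, -0.003]
contact_force: [7.9, -7.1, -3.3]
grip_width: 0.0172
```

```bash
python3 steps.py 3 0.03 .545 -.0758 .065
```

```text
t 18.475 th -2.077 rad 64.31 z 0.1901 F rad/tan_cw/z [  2.4 -10.3  -3.3] ori [ 4.060e-01  3.111e+00 -3.000e-03] j7 1.68 w 0.0172
[ 0.21 -0.02] [0.18 0.06] [0.19 0.06]
```

Request:
carry_out:
  series: "0.18 0.06 0 0 0"

```text
clock: 18.6
tcp_pos: [0.5123, -0.1311, 0.1901]
orientation: [0.406, 3.111, -0.004]
contact_force: [8.1, -6.0, -2.9]
grip_width: 0.0174
```

```bash
python3 steps.py 3 0.03 .545 -.0758 .065
```

```text
t 18.6 th -2.105 rad 64.27 z 0.1901 F rad/tan_cw/z [  1.  -10.   -2.9] ori [ 0.406  3.111 -0.004] j7 1.68 w 0.0174
[ 0.21 -0.01] [0.18 0.06] [0.18 0.06]
```

The force has levelled off at about 10 N, so the sleeve may be slipping in the pads. Looking.

```bash
python3 - <<'E'
from bench import r, eyes, spotter
from h import *
import cv2
o=r.get_obs()
w=eyes.grab_frame("wrist"); a=w["color"][200:480,120:520]; b=cv2.imread("pics/w6.png")
cv2.imwrite("pics/w7.png",np.hstack([b,a]))
t=eyes.grab_frame("top")
cv2.imwrite("pics/t7.png",cv2.resize(t["color"][150:290,270:410],None,fx=4,fy=4,interpolation=cv2.INTER_CUBIC))
print(r.get_obs()["contact_force"],r.get_obs()["clock"])
E
```

```text
[ 8.00889539 -7.19705669 -3.25808044] 18.7
```

View pics/w7.png

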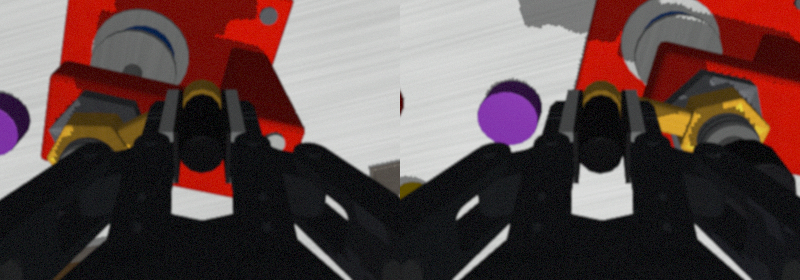

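The sleeve sits as it did at the start, shifted 1 mm at most. I'll grip firmer and take two more small steps.

Request:
carry_out:
  series: "0 0 0 0 0;0.18 0.06 0 0 0"
  grip_force: 45

```text
clock: 18.95
tcp_pos: [0.5108, -0.1302, 0.1902]
orientation: [0.406, 3.11, -0.004]
contact_force: [8.5, -6.4, -3.5]
grip_width: 0.017
```

```bash
python3 steps.py 3 0.03 .545 -.0758 .065
```

```text
t 18.95 th -2.131 rad 64.26 z 0.1902 F rad/tan_cw/z [  0.9 -10.6  -3.5] ori [ 0.406  3.11  -0.004] j7 1.67 w 0.017
[ 0.21 -0.01] [0.18 0.07] [0.18 0.07]
```

Request:
carry_out:
  series: "0.18 0.07 0 0 0"

```text
clock: 19.08
tcp_pos: [0.5093, -0.1292, 0.1902]
orientation: [0.406, 3.11, -0.004]
contact_force: [8.6, -7.8, -3.2]
grip_width: 0.0164
```

```bash
python3 steps.py 3 0.03 .545 -.0758 .065
```

```text
t 19.075 th -2.16 rad 64.27 z 0.1902 F rad/tan_cw/z [  1.7 -11.5  -3.2] ori [ 0.406  3.11  -0.004] j7 1.67 w 0.0164
[ 0.21 -0.  ] [0.18 0.07] [0.18 0.08]
```

The handle now reads about 11 N, which is snug and well below 18 N. Letting go and backing up.

Request:
carry_out:
  series: "0 0 0 0 0.2;0 0 0 0 0.35;0 0 0 0 0.4;0 0 0 0 0.4;0 0 -1.5 0 0.4;0 0 -3 0 0.4;0 0 -5 0 0.4;0 0 -4 0 0.4"

```text
clock: 20.08
tcp_pos: [0.5075, -0.1277, 0.3274]
orientation: [0.406, 3.114, 0.0]
contact_force: [0.5, -0.1, 0.5]
grip_width: 0.0339
```

Request:
carry_out:
  series: "2 0 0 0 0.4;3 0 0 0 0.4;3 0 0 0 0.4;0 0 0 0 0.4;0 0 0 0 0.4"

```text
clock: 20.7
tcp_pos: [0.4307, -0.1071, 0.3254]
orientation: [0.405, 3.114, 0.001]
contact_force: [0.1, -0.0, -0.1]
grip_width: 0.0343
```

```bash
python3 st.py; python3 - <<'E'
from bench import r, eyes, spotter
from h import *
import cv2
p=eyes.grab_frame("scene"); t=eyes.grab_frame("top")
a=cv2.resize(p["color"][190:340,220:350],None,fx=3,fy=3,interpolation=cv2.INTER_CUBIC)
b=cv2.resize(t["color"][150:300,280:410],None,fx=3,fy=3,interpolation=cv2.INTER_CUBIC)
cv2.imwrite("pics/end.png",np.hstack([a,b])); cv2.imwrite("pics/ends.png",p["color"])
E
```

```text
20.7 [ 0.43071519 -0.10706223  0.32539419] [4.05132530e-01 3.11380664e+00 8.34677170e-04] [ 0.05082946 -0.02599768 -0.06150519] [ 0.00194716 -0.04736781  0.06628381] 0.03434833724951737
```

View pics/end.png

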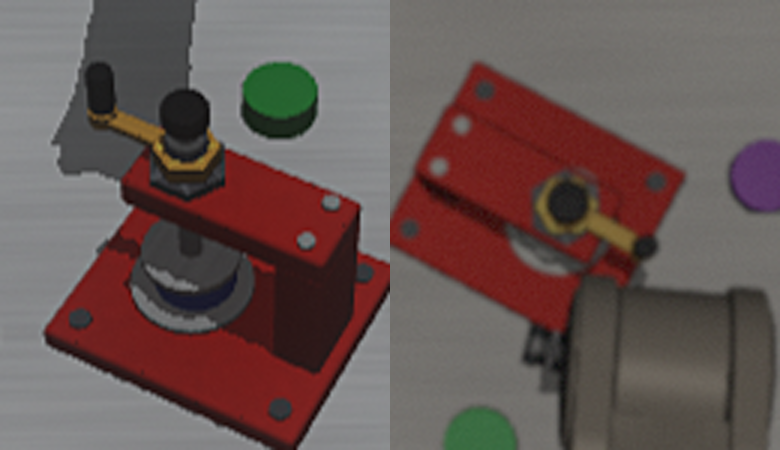

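View pics/ends.png

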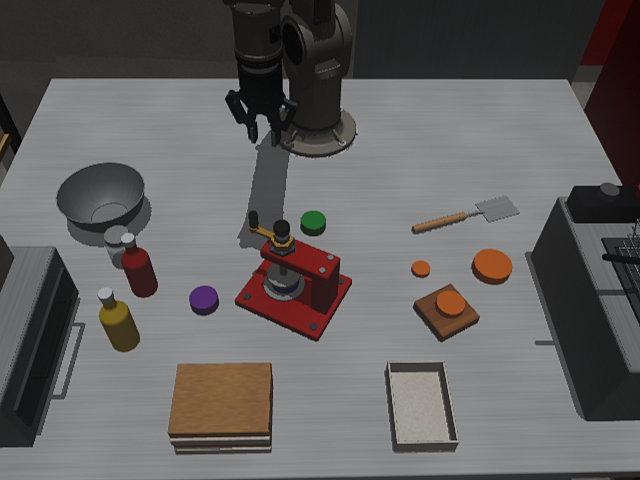

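The plate sits on the puck, and the crank points to about -2.13 rad, in line with the tool's path, so no slip. Both bottles, the jar and the pucks are where they were.

```bash
python3 -c "
from bench import r
print(r.hand_in())"
```

```text
the job is handed in; nothing more can be done
None
```

The press is set to the blue puck on its bed and locked, and the job was handed in at about 21 s of the 64 s allowed.

- **Plunger:** I pushed the knob down until the plate stopped on the blue puck. The fingertips stood at 0.214 m, which is the expected height for that puck. The force at the stop was about 8.5 N, and the last picture shows no gap.
- **Jam nut:** I gripped the crank handle and turned it about 3.95 rad clockwise. The free drag was about 3 N, the washer was felt after about 3.5 rad, and I stopped at about 11 N on the handle. The single force readings scatter by roughly 0.5–1 N.
- **Possible slip:** The readings levelled off near 10 N with a 20 N grip, which hinted at the sleeve slipping. The wrist picture showed at most about 1 mm of shift. I raised the grip to 45 N for the last two small steps, and the force then rose again.
- **Final check:** The crank's angle in the last top picture agrees with the tool's path. The gripper is clear with near-zero force. Both pucks, the two bottles and the salt jar appear unmoved in the scene picture.

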